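# Clear the squaring fixture and hold an engraving block in its corner

### The job

Clear the squaring fixture: put the small steel beading tool into the tin that holds the punch and the grey rubber abrasive block into the tin that holds the coil of abrasive strip. Then set the wooden engraving block flat on the fixture, brass plate up, in the corner of the two stops, with a long side flat against the long stop and an end against the short stop, and keep pressing it firmly against both stops at once with the gripper: finish while still holding it pressed there. Leave the amber jar behind the fixture where it stands.

Things in the scene. Friction and masses are not known exactly. Their poses are not given: they have to be found in the camera images.
- fixture: Aluminium fixture fixed to the bench: plate 180 (x) x 130 (y) x 10 mm, origin at the centre of its underside, on the bench, z up. Two steel stops rise 10 mm above the plate: inner face of the short one at x = +72 mm, of the long one at y = -49 mm in this frame. The 80 x 44 mm block seated in the corner, long side along x, has its centre at x = +32, y = -27, z = +30 mm.
- long_stop: Long steel stop, 130 x 14 x 10 mm, a rigid fixed bar along the fixture's x; origin at the centre of its underside, on the plate. Pressing the block towards the fixture's -y loads it.
- short_stop: Short steel stop, 14 x 70 x 10 mm, rigid, along the fixture's y; origin at the centre of its underside, on the plate. Pressing the block towards the fixture's +x loads it. A 4 mm relief gap parts the two stops at the corner. Plate and stops are polished (friction 0.24 to 0.36), yet friction on them carries part of a sideways push.
- plate_block_center (a point): Centre of the loose engraving block: hardwood with a brass plate on top, 80 (x, long) x 44 (y) x 40 mm high, about 0.15 kg. It starts upright on the bench to the left of the fixture. z is up through the brass plate. Held by the upper half of its long sides, the fingers clear the 10 mm stops.
- beader_center (a point): Centre of the loose beading tool, a slim steel hand tool 67 mm long (along its y), 8 mm thick, lying on the fixture's plate, its centre 4 mm above the plate; grip across its x.
- gum_block_center (a point): Centre of the loose grey rubber abrasive block, 20 (x) x 50 (y) x 12 mm high, lying on the fixture's plate, its centre 6 mm above the plate; grip across its x.
- tin_tools: Open round pale green tin for tools, fixed, 103 mm across and 49 mm high, about 85 mm clear inside, floor 3 mm; origin at the centre of its underside. A grey setting punch lies fixed in it, 24 mm towards the tin's -x, along the tin's y, 8 mm high.
- tin_abrasives: Open round pale green tin for abrasives, fixed, 103 mm across and 48 mm high, about 85 mm clear inside, floor 3 mm; origin at the centre of its underside. A coil of abrasive strip lies fixed in it, 18 mm towards the tin's -x, 33 x 52 mm and 12 mm high.
- glue_pot: Bystander: amber jar with black cap, 42 mm across, 54 mm high, behind the fixture; origin at the centre of its underside.

How it is judged:
On the way, in this order (a step that is already met when the one before it is completed fails the run):
1. the beading tool lies in the tool tin and the abrasive block in the abrasives tin, both let go (horizontal distance between beader_center and tin_tools below 0.045 m and height (world z) of each of beader_center, gum_block_center below 0.042 m and contact force between the fingers and beader below 0.1 N and horizontal distance between gum_block_center and tin_abrasives below 0.045 m and contact force between the fingers and gum_block below 0.1 N), for 0.2 s.
2. the block is pressed into the corner against both stops (x of plate_block_center in the frame of fixture between 0.029 and 0.035 m and y of plate_block_center in the frame of fixture between -0.03 and -0.024 m and z of plate_block_center in the frame of fixture between 0.027 and 0.033 m and angle between plate_block_center's own z axis and vertical below 0.05 rad and angle between the x axis of plate_block_center and the x axis of fixture, either way round below 0.035 rad and contact force between plate_block and long_stop above 2 N and contact force between plate_block and short_stop above 2 N and contact force between the fingers and plate_block above 1 N), for 0.5 s.
At the end, for the whole second after the job is handed in: Tool and abrasive lie let go in their tins, below the rim, within 45 mm of the axis. The block stands on the plate within 3 degrees, square to the stops within 2 degrees and 3 mm from seated; the fingers keep it pressed on each stop with over 2 N for the last second (all of step 1 and all of step 2); the arm keeps its last pose, push and grip.
It fails at once if the amber jar is moved by more than 3 cm (distance of glue_pot from where it was at the start of the episode above 0.03 m).
It also fails if it takes over 72 s, if anything falls off the work surface, if the arm or the gripper's body presses on something with over 40 N, if the wrist force passes 120 N, or if a joint passes its speed limit or range.

### The arm

A 7-joint arm with a two-finger parallel gripper is mounted at the origin on the work surface; the furniture and walls round the work are solid. World frame = base frame: x ahead of the robot, y to its left, z up, the work surface at z = 0. Lengths are in m, angles in rad, forces in N, time in s.
With the tool pointing down it reaches from about 0.4 to 0.85 m from the base axis. Payload 4.5 kg.
Tool frame: the origin (TCP) lies at the very end of the fingers, on their centre line; the grasp point (between the pads) lies 19 mm behind it (robot.grasp_offset is the z of the grasp point in the tool frame, in m); z points along the fingers, y is the direction in which the jaws open and shut (so a half turn about z gives the same grasp; the last joint's range is limited). The gripper opens to 85 mm and grips with 20 to 120 N. Pads are 22 mm wide; open, the fingers measure 114 mm over their backs; the gripper's body (76 mm by 85 mm) begins 54 mm behind the grasp point. The pads swing forward as they close: fully open they stand 13 mm farther back than shut.
Start: joints at [-1.299, 0.689, -0.195, 1.565, 0.157, 0.902, -0.215], TCP at [0.147, 0.607, 0.231] pointing down, gripper open.
Joint ranges: [-3.01, 3.01], [-0.46, 2.08], [-1.47, 1.51], [0.13, 2.56], [-1, 4.14], [0.04, 2.09], [-2.66, 2.66]. Speed limits (rad/s): [2.57, 2.57, 3.14, 3.14, 3.14, 3.14, 3.14].

### API

Orientations are given as a unit quaternion [x, y, z, w].
In Python, from plant import robot, fingers, kinematics, telemetry, get_image, get_calibration, job gives the robot as it stands. The module is installed in compiled form; this text tells all that it offers. Calls block until the motion is done:
- robot.move_pose(position, orientation): joint-space move of the TCP to a pose.
- robot.line_to(position, rot=None, max_speed=0.15, f_stop=None): straight line of the TCP; rot=None keeps the orientation; max_speed is the mean speed in m/s. With f_stop (N) it stops when the force on the tool has changed by that much, and returns True; else False.
- robot.goto_joints(angles): joint-space move.
- fingers.move_gripper(opening, f_grip=None): finger opening in m; f_grip is the grip in N (None keeps the last); returns when the fingers have stopped.
- robot.wait(seconds).
- kinematics.ik(position, orientation): joint angles nearest the present ones, or None.
- telemetry.observe(): the state.
- get_image(name): name is "side" or "top" or "wrist"; returns (picture, depth): 480x640x3 uint8, red, green, blue; 480x640 float32, m along the optical axis (not along the pixel's ray), 0 where there is no reading.
- get_calibration(name): a dict with "vfov" (degrees; the focal length in pixels is half the picture's height over the tangent of half this angle, whatever the lens; pixels are square), "cx", "cy" (the principal point, pixels), "R" (3x3) and "t" (3): a world point X has camera coordinates R X + t. Camera axes: x right, y down, z forward; pixel columns grow to the right and rows downward; lengths in m; the calibration is good to about 2 mm. A picture is of the moment at which its call begins: read the wrist's pose just before it. get_calibration takes no time and is no camera call; for the wrist camera it gives the pose at the moment of the call.
A pose or a line that the arm cannot do raises robot.MotionError and nothing moves.
- job.hand_in(): hands the job in, once; it reports no verdict.
The state is a dict: "t": time; "joints": joint angles; "dq": joint speeds; "joint_efforts": joint torques, N m; "tcp_pos": TCP position; "eef_rot": TCP orientation; "wrist_force": force on the tool from outside, world axes, zero at the start; "ft_torque": the same for the moment, N m; "finger_gap": finger opening in m.
Only numpy, scipy, OpenCV 4.12 (cv2) and the standard library are available. Lean on these libraries where they do the work, as an engineer would, in place of code of your own. Each camera call takes 0.05 s, during which the arm holds its last target.

## Working session

There is one attempt and no reset: what is moved stays moved. The work goes in short steps, each a Python script; the robot and the scene stay as the last script left them, time stands still between calls to the robot, and variables do not carry over. Pictures are saved under pics/ and viewed, and the job is handed in when it is done.

```bash
mkdir -p pics; ls; python3 - <<'E'
from plant import robot, fingers, kinematics, telemetry, get_image, get_calibration, job
import cv2, numpy as np
np.set_printoptions(precision=4,suppress=True)
for n in ["side","top","wrist"]:
    c=get_calibration(n); print(n,c)
    im,d=get_image(n); cv2.imwrite(f"pics/{n}0.png",im[:,:,::-1]); np.savez(f"{n}0.npz",im=im,d=d,R=c["R"],t=c["t"])
print(telemetry.observe())
E
```

```text
pics
side {'vfov': 42.86161744276036, 'cx': 318.1544509945046, 'cy': 242.56101879205988, 'R': array([[-0.9957,  0.0928, -0.0007],
       [ 0.0424,  0.4474, -0.8933],
       [-0.0826, -0.8895, -0.4494]]), 't': array([0.5605, 0.0833, 1.3178])}
top {'vfov': 49.814605185428185, 'cx': 316.9983053270343, 'cy': 235.78848715144878, 'R': array([[-0.0274, -0.9987, -0.0435],
       [-0.9839,  0.0346, -0.1752],
       [ 0.1765,  0.038 , -0.9836]]), 't': array([-0.0904,  0.5909,  0.8377])}
wrist {'vfov': 60.4006341283117, 'cx': 327.8473828894894, 'cy': 237.588656682954, 'R': array([[ 0.2345,  0.9721, -0.0022],
       [ 0.9349, -0.2249,  0.2746],
       [ 0.2665, -0.0665, -0.9616]]), 't': array([-0.6226, -0.0364,  0.3791])}
{'t': 0.15, 'joints': array([-1.2992,  0.6898, -0.1946,  1.5661,  0.1573,  0.9025, -0.2151]), 'dq': array([-0.0007, -0.0032, -0.0012, -0.0035,  0.0005, -0.0015, -0.0005]), 'joint_efforts': array([ -0.0013, -53.9946,  -1.2681, -15.8724,   0.0093,   0.0064,
         0.    ]), 'tcp_pos': array([0.1471, 0.6069, 0.2306]), 'eef_rot': array([ 0.1186,  0.9929, -0.0007, -0.0001]), 'wrist_force': array([0.498 , 0.5806, 0.2139]), 'ft_torque': array([ 0.0005,  0.0052, -0.0367]), 'finger_gap': 0.08509693076646624}
```

View pics/top0.png

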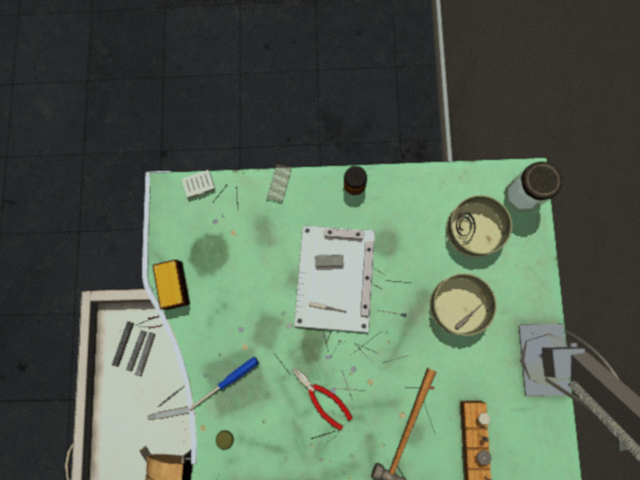

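View pics/side0.png

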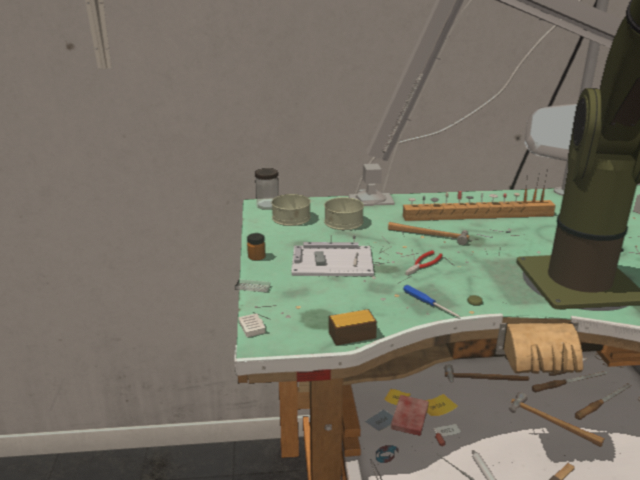

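View pics/wrist0.png

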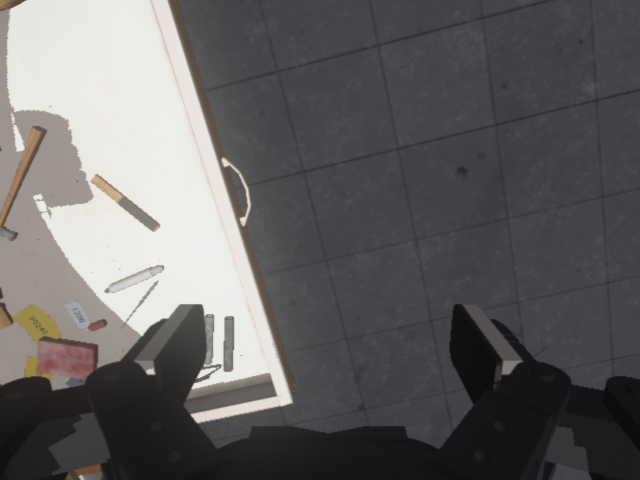

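The top view shows the fixture at about (337,280), with the long stop on its right and the short stop at its top. The gum block is at (329,262), the beader at (327,307), and the engraving block at (170,284). The tool tin is at (462,305), the abrasives tin at (478,226) and the jar at (355,180). I'll get coarse positions from these.

```bash
cat > h.py <<'E'
from plant import robot, fingers, kinematics, telemetry, get_image, get_calibration, job
import cv2, numpy as np
np.set_printoptions(precision=4,suppress=True)
def ray(c,u,v):
    f=240/np.tan(np.radians(c["vfov"])/2)
    d=np.array([(u-c["cx"])/f,(v-c["cy"])/f,1.0])
    R=np.array(c["R"]);t=np.array(c["t"])
    return -R.T@t, R.T@d
def onz(c,u,v,z):
    o,d=ray(c,u,v); return o+d*(z-o[2])/d[2]
def bydepth(c,u,v,dep):
    o,d=ray(c,u,v); return o+d*dep
def snap(name,fn):
    c=get_calibration(name); im,d=get_image(name)
    cv2.imwrite("pics/"+fn+".png",im[:,:,::-1]); np.savez(fn+".npz",im=im,d=d,R=c["R"],t=c["t"],vfov=c["vfov"],cx=c["cx"],cy=c["cy"])
    return c,im,d
def load(fn):
    z=np.load(fn+".npz"); return {k:z[k] for k in z.files}
def down(yaw): # tool y axis (jaw dir) yaw angle in world, pointing down
    # tool z=-Z, tool y=(cos,sin,0); x = y cross z
    from scipy.spatial.transform import Rotation as Ro
    y=np.array([np.cos(yaw),np.sin(yaw),0]); z=np.array([0,0,-1.]); x=np.cross(y,z)
    return Ro.from_matrix(np.c_[x,y,z]).as_quat()
E
python3 - <<'E'
from h import *
c=get_calibration("top"); d=np.load("top0.npz")["d"]
for n,(u,v),z in [("fix",(337,280),.01),("gum",(329,262),.022),("bead",(327,307),.018),("block",(168,278),.04),("ttool",(463,300),.049),("tabr",(478,222),.048),("jar",(355,174),.054),("fixBL",(297,327),.01),("fixTR",(372,231),.01)]:
    print(n,onz(c,u,v,z),bydepth(c,u,v,d[v,u]))
print(robot.grasp_offset)
E
```

```text
fix [ 0.5145 -0.1405  0.01  ] [ 0.5145 -0.1405  0.0096]
gum [ 0.5454 -0.1275  0.022 ] [ 0.545  -0.1276  0.0255]
bead [ 0.4674 -0.1215  0.018 ] [ 0.4674 -0.1215  0.0185]
block [0.5244 0.1522 0.04  ] [0.5245 0.1525 0.0392]
ttool [ 0.4711 -0.3487  0.049 ] [ 0.4731 -0.3592  0.0043]
tabr [ 0.6024 -0.3843  0.048 ] [ 0.6111 -0.3966  0.0037]
jar [ 0.6941 -0.1782  0.054 ] [ 0.6944 -0.1782  0.053 ]
fixBL [ 0.4346 -0.0679  0.01  ] [ 0.4347 -0.0673  0.0019]
fixTR [ 0.6003 -0.2061  0.01  ] [ 0.6    -0.206   0.0115]
-0.0187
```

```bash
python3 - <<'E'
from h import *
o=telemetry.observe()
from scipy.spatial.transform import Rotation as Ro
R=Ro.from_quat(o["eef_rot"]).as_matrix(); print(R)
c=get_calibration("wrist"); oo,d=ray(c,320,240); print("cam in tool",R.T@(oo-o["tcp_pos"]), R.T@d)
for yaw in [0,np.pi/2,np.pi,-np.pi/2]:
  for p in [(0.5,-0.14,0.3),(0.47,-0.35,.15),(0.61,-.395,.15),(0.5145,0.1522,0.03),(0.54,-.165,.04)]:
    print(yaw,p,kinematics.ik(p,down(yaw)))
E
```

```text
[[-0.9719  0.2355 -0.0003]
 [ 0.2355  0.9719 -0.0014]
 [-0.0001 -0.0015 -1.    ]]
cam in tool [ 0.0698 -0.0012 -0.1427] [-0.2802 -0.0192  0.96  ]
0 (0.5, -0.14, 0.3) [ 0.008   0.4732  0.2747  1.8046 -0.1603  0.8854  0.3558]
0 (0.47, -0.35, 0.15) [ 0.7414  0.7554 -0.312   1.7586  0.3409  0.681   0.2418]
0 (0.61, -0.395, 0.15) [ 0.5878  0.9216 -0.1677  1.2827  0.1642  0.9505  0.3897]
0 (0.5145, 0.1522, 0.03) [-0.3753  0.9032  0.0029  1.9681 -0.0085  0.2703 -0.3653]
0 (0.54, -0.165, 0.04) [ 0.2953  0.9017 -0.1375  1.8775  0.2928  0.3818 -0.0631]
1.5707963267948966 (0.5, -0.14, 0.3) [ 0.3171  0.465  -0.2045  1.7891  0.1166  0.8992  1.6318]
1.5707963267948966 (0.47, -0.35, 0.15) [ 0.8701  0.7906 -0.5443  1.7515  0.5633  0.7604  1.6091]
1.5707963267948966 (0.61, -0.395, 0.15) [ 0.76    0.9671 -0.5628  1.2705  0.5308  1.0504  1.7029]
1.5707963267948966 (0.5145, 0.1522, 0.03) [-0.222   0.9096 -0.2544  1.96    0.6199  0.3489  0.5996]
1.5707963267948966 (0.54, -0.165, 0.04) [ 0.5074  0.946  -0.5086  1.8659  0.8406  0.5588  1.0048]
3.141592653589793 (0.5, -0.14, 0.3) [-0.4614  0.8042  1.3066  1
[... 212 characters left out ...]
83 -2.0213]
3.141592653589793 (0.5145, 0.1522, 0.03) [-0.0347  0.9635 -0.5804  1.95    1.0211  0.5564  1.8031]
3.141592653589793 (0.54, -0.165, 0.04) [ 0.6548  1.0261 -0.7936  1.858   1.0784  0.7641  2.3798]
-1.5707963267948966 (0.5, -0.14, 0.3) [-0.228   0.5389  0.6763  1.8157 -0.4117  0.9319 -0.9409]
-1.5707963267948966 (0.47, -0.35, 0.15) [ 0.4093  0.7621  0.2668  1.7771 -0.3083  0.6434 -0.7169]
-1.5707963267948966 (0.61, -0.395, 0.15) [ 0.3657  0.9446  0.3252  1.2984 -0.3239  0.9499 -0.817 ]
-1.5707963267948966 (0.5145, 0.1522, 0.03) [-0.5123  0.9246  0.2368  1.9751 -0.6462  0.3163 -1.3169]
-1.5707963267948966 (0.54, -0.165, 0.04) [ 0.1285  0.9114  0.1492  1.8864 -0.3328  0.3678 -1.0385]
```

```bash
python3 - <<'E'
from h import *
robot.move_pose((0.5,0.10,0.30),down(0)); print(telemetry.observe()["t"])
snap("wrist","w1")
robot.move_pose((0.52,-0.15,0.30),down(0)); print(telemetry.observe()["t"])
snap("wrist","w2")
o=telemetry.observe();print(o["t"],o["joints"],o["wrist_force"])
E
```

```text
2.375
3.4083
3.4583 [ 0.1132  0.4947  0.1245  1.7391 -0.0768  0.9128  0.274 ] [-0.3827  0.2537 -0.8358]
```

View pics/w1.png

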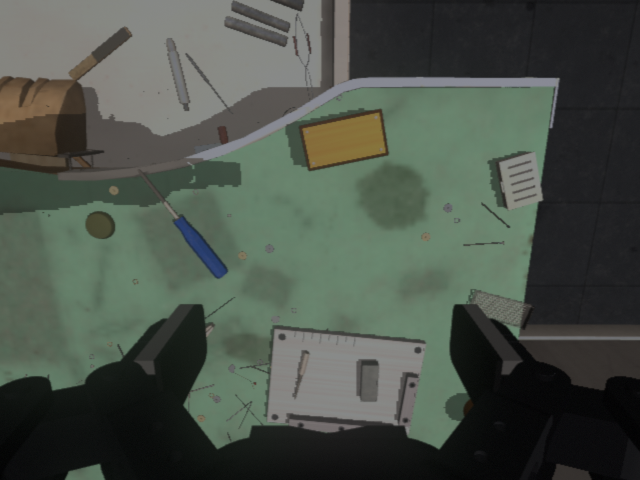

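View pics/w2.png

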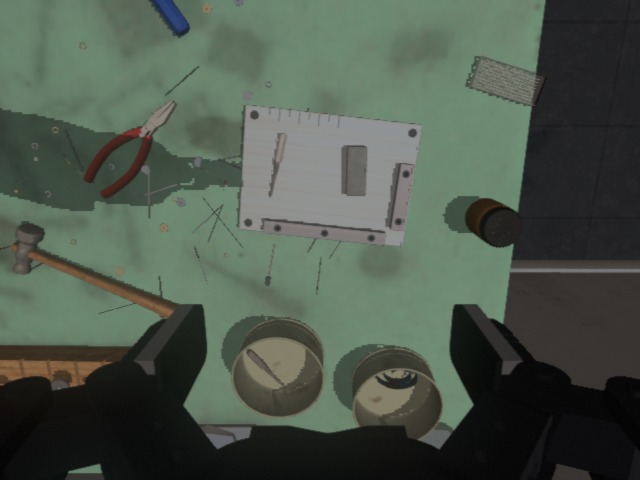

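w1 shows the block at (344,140), brass up. w2 shows the plate with corners (244,106), (421,124), (403,245) and (239,228), the beader at (278,163), gum at (354,170), tool tin with punch at (278,370), abrasives tin with coil at (395,395) and jar at (494,222). Next I'll measure all of them.

```bash
cat > meas.py <<'E'
from h import *
def cloud(z):
    f=240/np.tan(np.radians(z["vfov"])/2)
    v,u=np.mgrid[0:480,0:640]; d=z["d"]
    P=np.stack([(u-z["cx"])/f*d,(v-z["cy"])/f*d,d],-1)
    return (P-z["t"])@z["R"]
def rect(mask,z,zh,minA=50):
    """largest contour -> min area rect in world at plane zh"""
    cs,_=cv2.findContours(mask.astype(np.uint8),cv2.RETR_EXTERNAL,cv2.CHAIN_APPROX_NONE)
    c=max(cs,key=cv2.contourArea)[:,0,:]
    W=np.array([onz(z,u,v,zh)[:2] for u,v in c])
    (cx,cy),(w,h),a=cv2.minAreaRect((W*1000).astype(np.float32))
    return np.array([cx,cy])/1000,(w,h),a,len(c),W
E
python3 - <<'E'
from meas import *
w1=load("w1");w2=load("w2")
C1=cloud(w1);C2=cloud(w2)
for nm,C,pts in [("w1",C1,[(344,140),(300,40),(370,375),(420,200)]),("w2",C2,[(290,200),(354,170),(279,155),(320,230),(402,195),(380,250),(278,320),(400,345),(278,400),(494,225)])]:
    for u,v in pts: print(nm,u,v,C[v,u], (w1 if nm=="w1" else w2)["im"][v,u])
roi=np.zeros((480,640),bool); 
# block
hsv=cv2.cvtColor(w1["im"],cv2.COLOR_RGB2HSV)
r=roi.copy(); r[90:190,280:410]=1
m=r&(C1[...,2]>.030)&(C1[...,2]<.05); print("block depth",rect(m,w1,.04)[:4],C1[...,2][m].mean())
m=r&(hsv[...,0]>10)&(hsv[...,0]<30)&(hsv[...,1]>120)&(hsv[...,2]>120); print("brass",rect(m,w1,.04)[:4])
cv2.imwrite("pics/m1.png",m*255)
E
```

```text
w1 344 140 [0.5146 0.1515 0.0394] [134 111  58]
w1 300 40 [ 0.4534  0.2949 -0.2915] [134 136 133]
w1 370 375 [ 0.5495 -0.1173  0.0221] [94 93 90]
w1 420 200 [ 0.5997  0.0864 -0.0002] [80 95 77]
w2 290 200 [ 0.4799 -0.161   0.0094] [144 146 143]
w2 354 170 [ 0.5466 -0.1277  0.0212] [98 98 95]
w2 279 155 [ 0.4705 -0.1133  0.0178] [140 132 124]
w2 320 230 [ 0.512  -0.1911  0.0202] [125 119 119]
w2 402 195 [ 0.5968 -0.1533  0.0206] [134 127 127]
w2 380 250 [ 0.5793 -0.2198 -0.0012] [ 96 113  96]
w2 278 320 [ 0.4626 -0.3036  0.006 ] [64 65 54]
w2 400 345 [ 0.6078 -0.3394 -0.0001] [110 135 113]
w2 278 400 [ 0.4614 -0.4019  0.0204] [69 67 55]
w2 494 225 [ 0.6818 -0.1766  0.0536] [40 38 34]
block depth (array([0.5141, 0.1514]), (79.34669494628906, 43.62493896484375), 11.636860847473145, 249) 0.03969169053184957
brass (array([0.5146, 0.1513]), (72.37242126464844, 37.11372375488281), 11.63753890991211, 226)[ WARN:0@0.198] global loadsave.cpp:1063 imwrite_ Unsupported depth image for selected encoder is fallbacked to CV_8U.
```

```bash
python3 - <<'E'
from meas import *
w2=load("w2");C=cloud(w2);im=w2["im"].astype(int)
hsv=cv2.cvtColor(w2["im"],cv2.COLOR_RGB2HSV)
Z=C[...,2]
roi=np.zeros((480,640),bool); roi[95:260,225:435]=1
sat=hsv[...,1]
m=roi&(Z>.005)&(Z<.03)
c,s,a,n,W=rect(m,w2,.01); print("plate depth",c,s,a)
m2=roi&(sat<25)&(hsv[...,2]>60); 
m2=cv2.morphologyEx(m2.astype(np.uint8),cv2.MORPH_OPEN,np.ones((3,3)))
c,s,a,n,W=rect(m2,w2,.01); print("plate colour",c,s,a)
v=np.zeros((480,640,3),np.uint8); v[...,0]=m*255; v[...,1]=m2*255
# stops
for nm,r in [("long",(215,250,255,392)),("short",(160,235,385,420))]:
    k=np.zeros_like(roi); k[r[0]:r[1],r[2]:r[3]]=1
    q=k&(Z>.0165)&(Z<.025); c,s,a,n,W=rect(q,w2,.02); print(nm,c,s,a,n); v[...,2]|=(q*255).astype(np.uint8)
for nm,r,lo,hi,zh in [("gum",(140,203,335,375),.017,.03,.022),("bead",(128,203,262,292),.013,.03,.016)]:
    k=np.zeros_like(roi); k[r[0]:r[1],r[2]:r[3]]=1
    q=k&(Z>lo)&(Z<hi); c,s,a,n,W=rect(q,w2,zh); print(nm,c,s,a,n,Z[q].max()); v[...,2]|=(q*255).astype(np.uint8)
cv2.imwrite("pics/m2.png",cv2.resize(v[90:270,220:440],None,fx=3.5,fy=3.3,interpolation=cv2.INTER_NEAREST)[:600,:800])
cv2.imwrite("pics/z2.png",cv2.resize(w2["im"][95:255,225:435,::-1],None,fx=3.7,fy=3.7,interpolation=cv2.INTER_CUBIC))
cv2.imwrite("pics/z3.png",cv2.resize(w2["im"][300:450,215:465,::-1],None,fx=3.2,fy=3.2,interpolation=cv2.INTER_CUBIC))
# tins: rim points by depth
for nm,r in [("tool",(305,425,220,335)),("abr",(335,445,345,447))]:
    k=np.zeros_like(roi); k[r[0]:r[1],r[2]:r[3]]=1
    q=k&(Z>.042)&(Z<.055); P=C[q][:,:2]; print(nm,q.sum(),P.min(0),P.max(0),(P.min(0)+P.max(0))/2)
    A=np.c_[2*P,np.ones(len(P))]; x=np.linalg.lstsq(A,(P**2).sum(1),rcond=None)[0]; print(x[:2],np.sqrt(x[2]+x[:2]@x[:2]))
E
```

```text
plate depth [ 0.5188 -0.1383] (130.55490112304688, 179.31715393066406) 83.91495513916016
plate colour [ 0.5191 -0.1383] (131.01467895507812, 179.93368530273438) 84.06702423095703
long [ 0.516  -0.1934] (14.701969146728516, 129.6747589111328) 83.90983581542969 264
short [ 0.596 -0.156] (70.00112915039062, 14.454353332519531) 83.98086547851562 156
gum [ 0.5484 -0.1285] (20.13440704345703, 49.35867691040039) 0.21527966856956482 133 0.024265117790231983
bead [ 0.4669 -0.1237] (65.48404693603516, 7.694479942321777) 76.78597259521484 130 0.019734159718061462
tool 983 [ 0.414  -0.4038] [ 0.5156 -0.3012] [ 0.4648 -0.3525]
[ 0.465  -0.3523] 0.04981890227959521
abr 635 [ 0.5482 -0.4358] [ 0.6505 -0.3389] [ 0.5993 -0.3873]
[ 0.599 -0.39 ] 0.04983971715414347
```

View pics/m2.png

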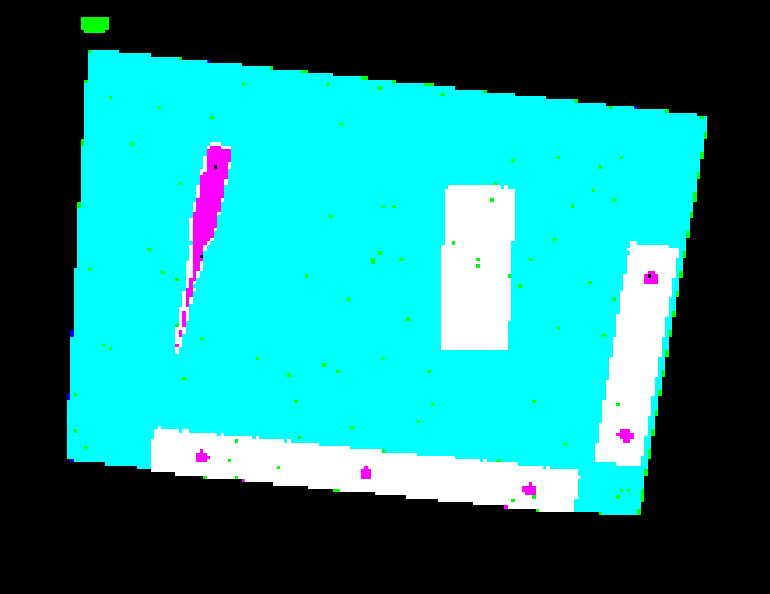

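View pics/z2.png

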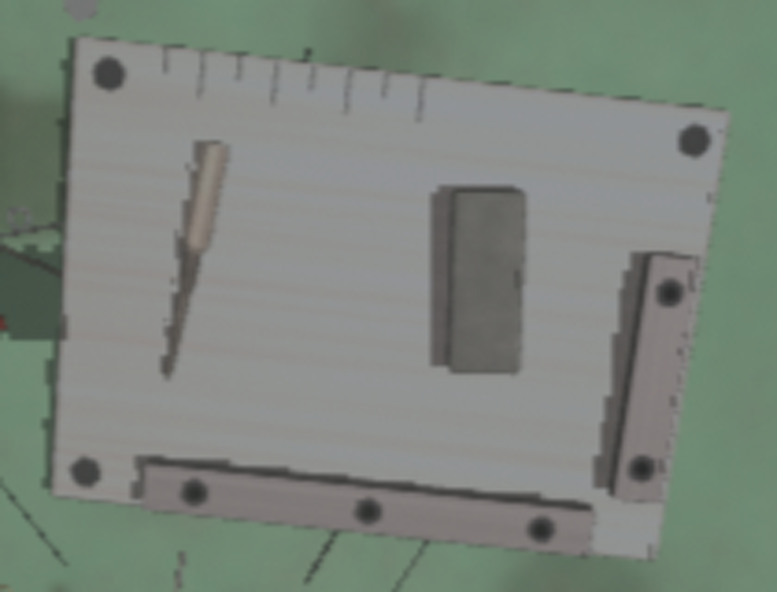

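View pics/z3.png

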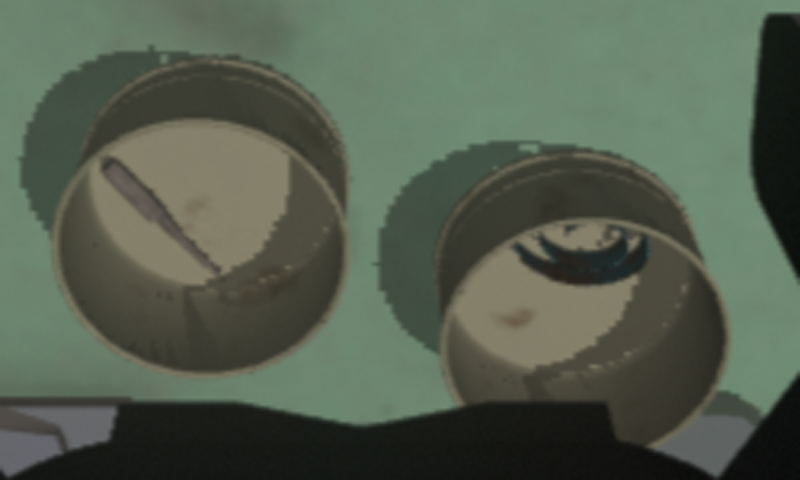

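```bash
python3 - <<'E'
from meas import *
w2=load("w2");C=cloud(w2)
a=onz(w2,247.8,350,.009);b=onz(w2,283,384.4,.009);print("punch",a,b,(a+b)/2,np.degrees(np.arctan2(*(a-b)[1::-1])))
t=np.array([.465,-.3523]); print((a+b)[:2]/2-t)
c=onz(w2,398,376,.012);print("coil visible",c, c[:2]-[.599,-.39])
ct=get_calibration("top");d=np.load("top0.npz")["d"]
for u,v in [(465,228),(470,236),(467,318),(480,306),(455,330)]: print(u,v,onz(ct,u,v,.012),bydepth(ct,u,v,d[v,u]))
im=cv2.imread("pics/top0.png"); cv2.imwrite("pics/z4.png",cv2.resize(im[180:345,420:560],None,fx=3.6,fy=3.6,interpolation=cv2.INTER_CUBIC))
E
```

```text
punch [ 0.426  -0.3414  0.009 ] [ 0.4665 -0.3884  0.009 ] [ 0.4463 -0.3649  0.009 ] 130.75127063707663
[-0.0187 -0.0126]
coil visible [ 0.6052 -0.3741  0.012 ] [0.0062 0.0159]
465 228 [ 0.5995 -0.3706  0.012 ] [ 0.6011 -0.3728  0.0031]
470 236 [ 0.5848 -0.3782  0.012 ] [ 0.5864 -0.3807  0.0026]
467 318 [ 0.4418 -0.3619  0.012 ] [ 0.4418 -0.3621  0.011 ]
480 306 [ 0.4616 -0.3856  0.012 ] [ 0.462  -0.3885  0.0013]
455 330 [ 0.4221 -0.3399  0.012 ] [ 0.422  -0.3422  0.0013]
```

View pics/z4.png

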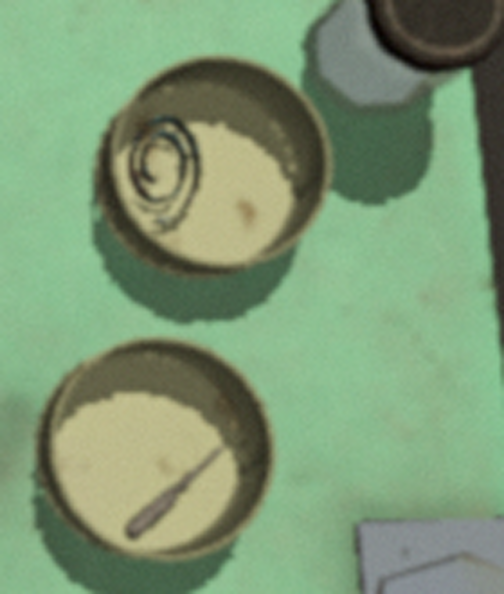

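```bash
python3 - <<'E'
from h import *
yaw=np.radians(-13.2); p=np.array([.4683,-.1179])
fingers.move_gripper(.03,40)
robot.move_pose((*p,.08),down(yaw))
print(robot.line_to((*p,.0125),max_speed=.08,f_stop=6))
o=telemetry.observe();print(o["t"],o["tcp_pos"],o["wrist_force"],o["finger_gap"])
fingers.move_gripper(.0,40)
o=telemetry.observe();print(o["t"],o["tcp_pos"],o["wrist_force"],o["finger_gap"])
robot.line_to((*p,.13),max_speed=.2)
o=telemetry.observe();print(o["t"],o["tcp_pos"],o["wrist_force"],o["finger_gap"])
snap("wrist","w3")
E
```

```text
False
5.9333 [ 0.4685 -0.118   0.0128] [0.3422 0.4012 0.1392] 0.0304646906028419
6.2917 [ 0.4686 -0.118   0.0129] [-0.1066 -0.2536  4.4489] 0.005355709326468549
7.025 [ 0.4678 -0.1177  0.1294] [ 0.1105 -0.4498 -1.0878] 0.004689812760755267
```

View pics/w3.png

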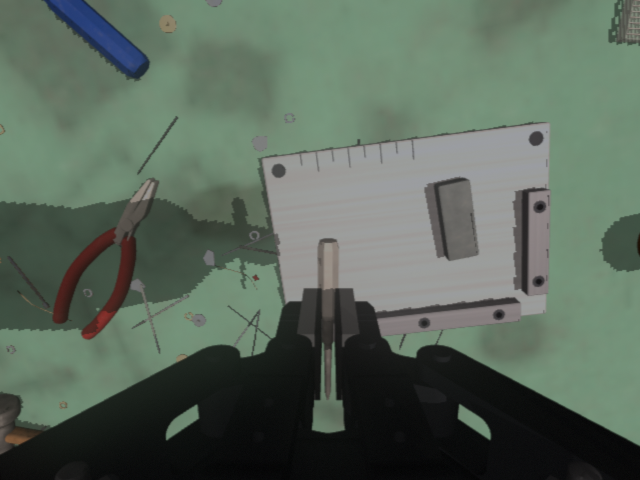

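The beader is held, with its handle at (328,245) and the tip at (328,395) between the fingers. I'll place it in the tool tin.

```bash
python3 - <<'E'
from h import *
yaw=np.radians(40.75); p=np.array([.467,-.3425])
robot.move_pose((*p,.11),down(yaw))
print(telemetry.observe()["finger_gap"],robot.line_to((*p,.014),max_speed=.1,f_stop=6))
o=telemetry.observe();print(o["t"],o["tcp_pos"],o["wrist_force"],o["finger_gap"])
fingers.move_gripper(.018,40); robot.wait(.1)
robot.line_to((*p,.11),max_speed=.2)
o=telemetry.observe();print(o["t"],o["tcp_pos"],o["wrist_force"],o["finger_gap"])
# gum
p=np.array([.5484,-.1285])
fingers.move_gripper(.036,40)
robot.move_pose((*p,.08),down(np.radians(.2)))
snap("wrist","w4")
E
```

```text
0.004898570881306277 False
9.0833 [ 0.4675 -0.3428  0.0146] [-0.0888  0.0807  0.0696] 0.004477044481249019
10.1 [ 0.4665 -0.3423  0.1095] [-0.3479  0.2925 -0.273 ] 0.01807890242332657
```

View pics/w4.png

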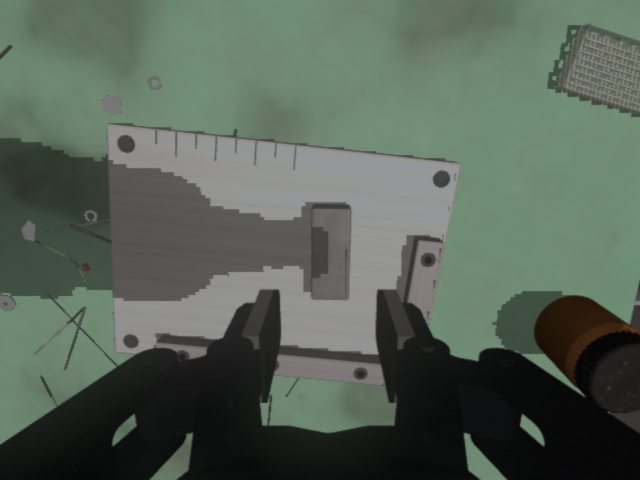

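The plate is empty apart from the gum at (331,250), which is centred between the jaws; the jar is well clear at (590,340). I'll grip the gum.

```bash
python3 - <<'E'
from h import *
yaw=np.radians(.2); p=np.array([.5484,-.1285])
print(robot.line_to((*p,.0135),max_speed=.08,f_stop=6))
fingers.move_gripper(.0,35)
o=telemetry.observe();print(o["t"],o["tcp_pos"],o["wrist_force"],o["finger_gap"])
robot.line_to((*p,.12),max_speed=.2)
o=telemetry.observe();print(o["t"],o["tcp_pos"],o["wrist_force"],o["finger_gap"])
yaw=np.radians(78); p=np.array([.597,-.400])
robot.move_pose((*p,.12),down(yaw))
print(telemetry.observe()["finger_gap"],robot.line_to((*p,.025),max_speed=.1,f_stop=6))
o=telemetry.observe();print(o["t"],o["tcp_pos"],o["wrist_force"],o["finger_gap"])
g=o["finger_gap"]
fingers.move_gripper(.03,35); robot.wait(.1)
robot.line_to((*p,.12),max_speed=.2)
o=telemetry.observe();print(o["t"],o["tcp_pos"],o["wrist_force"],o["finger_gap"])
snap("top","t5"); snap("side","s5")
E
python3 - <<'E'
import cv2
a=cv2.imread("pics/t5.png");cv2.imwrite("pics/t5z.png",cv2.resize(a[150:350,280:560],None,fx=2.8,fy=2.8))
E
```

```text
False
12.65 [ 0.549  -0.1286  0.0142] [-0.954   0.4073  5.4199] 0.019155622901643674
13.3333 [ 0.5477 -0.1283  0.1193] [-0.9636 -0.1179 -1.006 ] 0.018985244440388283
0.01864677216241768 False
15.675 [ 0.5977 -0.4003  0.0259] [ 0.44   -1.0155 -0.273 ] 0.018851410186285483
16.6667 [ 0.5962 -0.3998  0.1192] [-1.0081  0.2039 -1.2251] 0.03037410798973628
```

View pics/t5z.png

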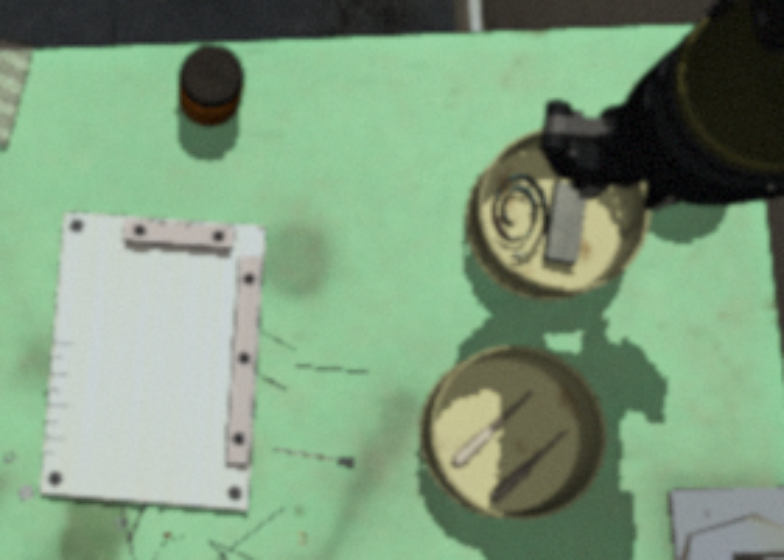

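The gum lies beside the coil (zoomed view, 565,222), the beader parallel to the punch at (490,430), and the fixture is clear. Next I'll grip the engraving block.

```bash
python3 - <<'E'
from h import *
yaw=np.radians(101.6); p=np.array([.5143,.1513])
robot.line_to((.56,-.30,.16),max_speed=.3)
fingers.move_gripper(.075,60)
robot.move_pose((*p,.12),down(yaw))
print(robot.line_to((*p,.016),max_speed=.1,f_stop=6))
o=telemetry.observe();print(o["t"],o["tcp_pos"],o["wrist_force"],o["finger_gap"])
fingers.move_gripper(.0,60)
o=telemetry.observe();print(o["t"],o["tcp_pos"],o["wrist_force"],o["ft_torque"],o["finger_gap"])
robot.line_to((*p,.10),max_speed=.15)
o=telemetry.observe();print(o["t"],o["tcp_pos"],o["wrist_force"],o["ft_torque"],o["finger_gap"])
snap("wrist","w6");snap("side","s6")
print(kinematics.ik((.54,-.165,.026),down(np.radians(84))))
E
```

```text
False
20.6583 [0.5147 0.1515 0.0165] [ 0.1153 -0.0865  0.6149] 0.07510612108110905
21.05 [0.5147 0.1515 0.0167] [-0.7392 -1.0526  6.4611] [-0.0388  0.1544 -0.0129] 0.042860880211768336
21.7583 [0.5138 0.1508 0.0994] [ 0.1424  0.3631 -1.6195] [ 0.0028 -0.0252 -0.0367] 0.04285787120029774
[ 0.4392  0.949  -0.3867  1.8712  0.743   0.4703  0.9863]
```

View pics/w6.png

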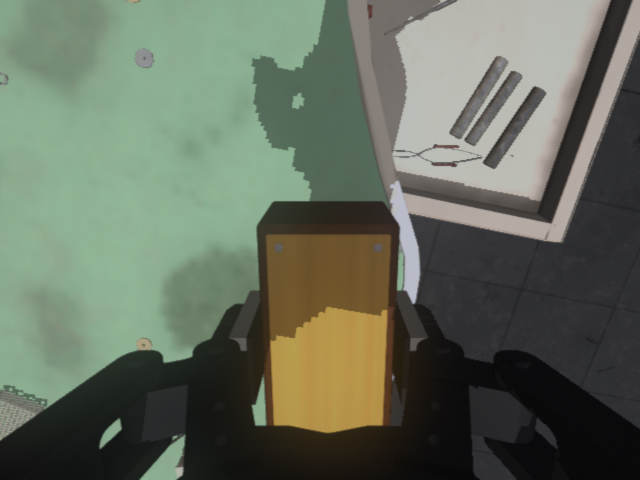

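View pics/s6.png

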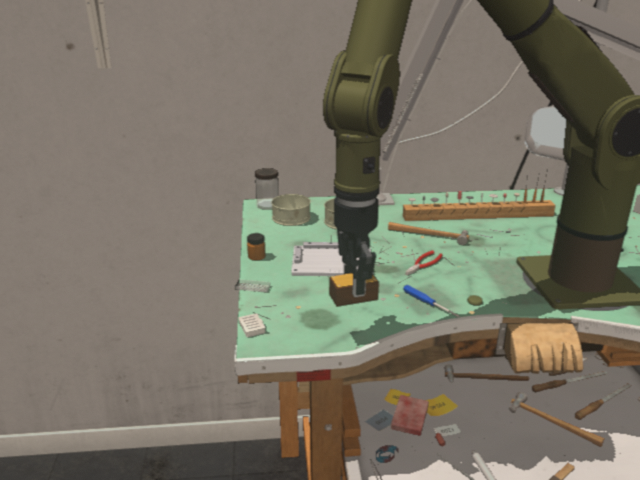

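The block is held level with the brass up, and its top face is square between the jaws around (330,330). I'll lower it onto the plate 6 mm clear of both stops.

```bash
cat > fx.py <<'E'
from h import *
F=np.array([.5190,-.1386]); th=np.radians(-6.0)
ex=np.array([np.cos(th),np.sin(th),0]); ey=np.array([-np.sin(th),np.cos(th),0])
yaw=th+np.pi/2
def w(x,y,z): return np.array([*(F+ex[:2]*x+ey[:2]*y),z])
def st(msg=""):
    o=telemetry.observe(); d=o["tcp_pos"][:2]-F; f=o["wrist_force"]
    print(msg,"t %.2f"%o["t"],"fix xy",d@ex[:2],d@ey[:2],"z",o["tcp_pos"][2],"F fx %.2f fy %.2f fz %.2f"%(f@ex,f@ey,f[2]),"T",o["ft_torque"],"gap %.4f"%o["finger_gap"]); return o
E
python3 - <<'E'
from fx import *
robot.move_pose(w(.026,-.021,.12),down(yaw))
robot.line_to(w(.026,-.021,.04),max_speed=.15)
robot.wait(.2); st("above")
print(robot.line_to(w(.026,-.021,.024),max_speed=.015,f_stop=4))
robot.wait(.2); st("down")
snap("wrist","w7");snap("top","t7");snap("side","s7")
E
python3 - <<'E'
import cv2
a=cv2.imread("pics/s7.png");cv2.imwrite("pics/s7z.png",cv2.resize(a[190:310,230:420],None,fx=4,fy=4,interpolation=2))
a=cv2.imread("pics/t7.png");cv2.imwrite("pics/t7z.png",cv2.resize(a[150:350,280:480],None,fx=3,fy=3))
E
```

```text
above t 23.94 fix xy 0.026787181970019273 -0.021015231064868706 z 0.04104204202389824 F fx -0.02 fy 0.37 fz -1.13 T [0.0359 0.0277 0.0365] gap 0.0429
True
down t 24.97 fix xy 0.025879586945157393 -0.020957463157330693 z 0.026777563401363173 F fx -0.22 fy -0.77 fz 5.95 T [0.0376 0.0388 0.0176] gap 0.0426
```

View pics/w7.png

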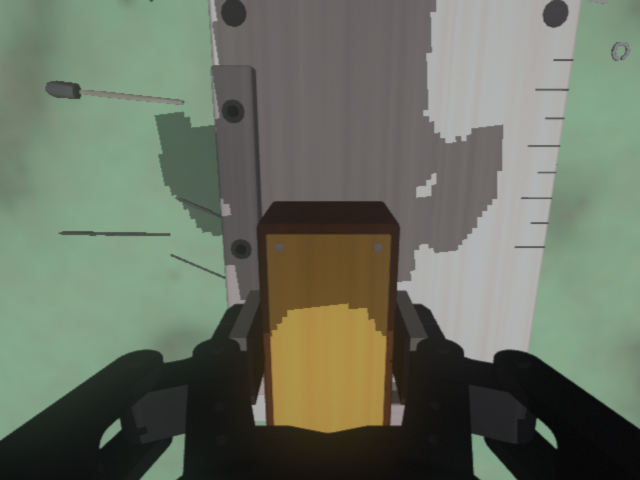

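View pics/s7z.png

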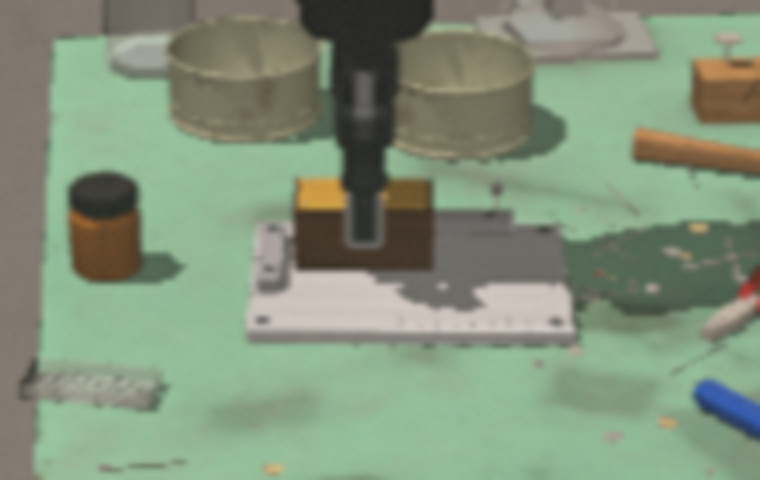

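View pics/t7z.png

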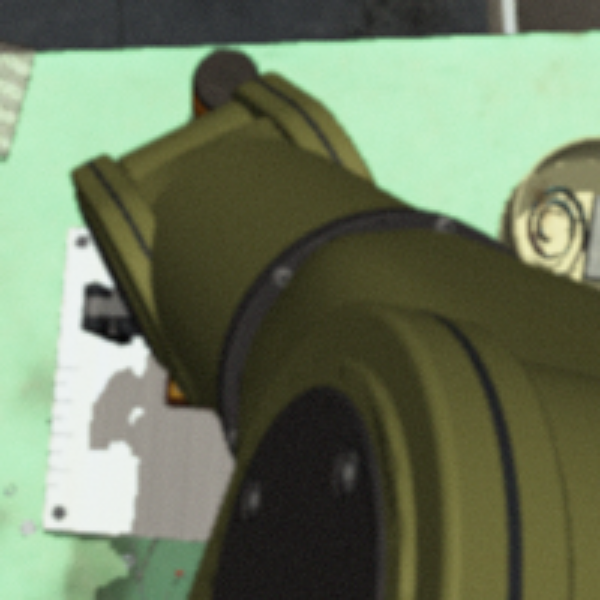

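```bash
python3 - <<'E'
from fx import *
z=.0266
print(robot.line_to(w(.026,-.036,z),max_speed=.015,f_stop=12)); robot.wait(.2); o=st("y")
y=(o["tcp_pos"][:2]-F)@ey[:2]
print(robot.line_to(w(.041,y-.0005,z),max_speed=.015,f_stop=12)); robot.wait(.3); st("x")
E
```

```text
True
y t 25.98 fix xy 0.026278330402133065 -0.025041566018955356 z 0.02688627724271993 F fx -0.61 fy -0.08 fz 5.18 T [-0.1396  0.0026 -0.0893] gap 0.0427
True
x t 26.92 fix xy 0.03179860525063405 -0.02506332840943148 z 0.02695055819970871 F fx -0.96 fy 0.35 fz 5.33 T [-0.1049  0.0309 -0.001 ] gap 0.0429
```

```bash
python3 - <<'E'
from fx import *
z=.0268
x,y=.0318,-.0251
for i in range(3):
    x+=.001;y-=.001
    r=robot.line_to(w(x,y,z),max_speed=.01,f_stop=25); robot.wait(.15); st(f"{x:.4f} {y:.4f} {r}")
E
```

```text
0.0328 -0.0261 False t 27.38 fix xy 0.0318402016324569 -0.025089103164278297 z 0.026989646733898073 F fx -3.09 fy 2.24 fz 7.36 T [ 0.3507  0.3761 -0.1893] gap 0.0427
0.0338 -0.0271 False t 27.82 fix xy 0.031832885754021566 -0.02512425866718019 z 0.02698981785276326 F fx -5.74 fy 3.92 fz 9.51 T [ 0.7353  0.7353 -0.2058] gap 0.0429
0.0348 -0.0281 False t 28.26 fix xy 0.03182346005112626 -0.025178799748549446 z 0.027013458501069013 F fx -7.06 fy 5.83 fz 11.87 T [ 1.1954  1.1795 -0.2793] gap 0.0428
```

```bash
python3 - <<'E'
from fx import *
z=.0275
x,y=.0348,-.0281
for i in range(4):
    x+=.0012;y-=.0015;z+=.0003
    r=robot.line_to(w(x,y,z),max_speed=.01,f_stop=25); robot.wait(.15); st(f"{x:.4f} {y:.4f} {z:.4f} {r}")
snap("wrist","w8");snap("side","s8")
E
python3 - <<'E'
import cv2
a=cv2.imread("pics/s8.png");cv2.imwrite("pics/s8z.png",cv2.resize(a[190:310,230:420],None,fx=4,fy=4,interpolation=2))
E
```

```text
0.0360 -0.0296 0.0278 False t 28.77 fix xy 0.03192143366107249 -0.025257364149089453 z 0.027224078717344825 F fx -7.79 fy 8.34 fz 7.30 T [ 1.8003  1.2709 -0.3728] gap 0.0428
0.0372 -0.0311 0.0281 False t 29.27 fix xy 0.031927664858333614 -0.02529899737201113 z 0.02728449082974292 F fx -10.93 fy 10.61 fz 7.12 T [ 2.4049  1.6088 -0.4697] gap 0.0427
0.0384 -0.0326 0.0284 False t 29.76 fix xy 0.03192356387390381 -0.025360071492256973 z 0.0273313689431134 F fx -11.85 fy 13.24 fz 8.97 T [ 2.9854  1.9134 -0.6019] gap 0.0429
0.0396 -0.0341 0.0287 False t 30.25 fix xy 0.03196259058225291 -0.025391314370539785 z 0.02738385212675783 F fx -14.68 fy 14.48 fz 8.58 T [ 3.5982  2.2251 -0.7387] gap 0.0429
```

View pics/w8.png

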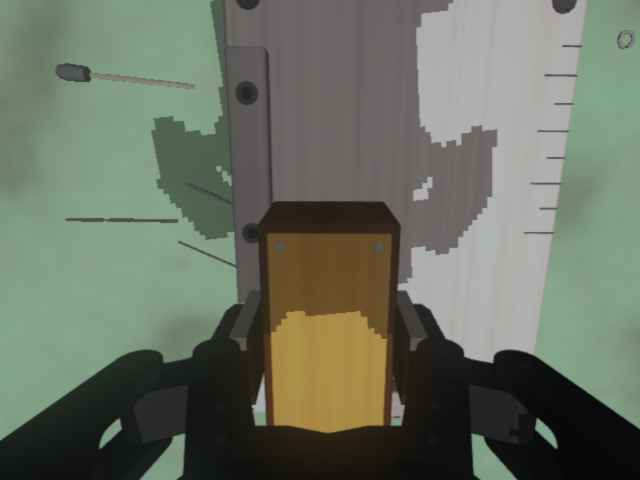

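View pics/s8z.png

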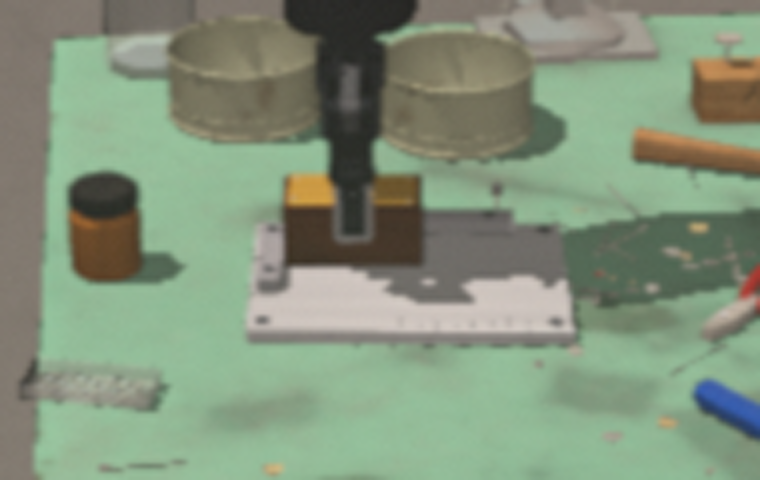

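```bash
python3 - <<'E'
from meas import *
from fx import F,th,ex,ey,st
from scipy.spatial.transform import Rotation as Ro
o=st("now"); R=Ro.from_quat(o["eef_rot"]).as_matrix(); print("tool yaw-90",np.degrees(np.arctan2(R[1,1],R[0,1]))-90,"tilt",np.degrees(np.arccos(-R[2,2])))
w8=load("w8");C=cloud(w8);Z=C[...,2];im=w8["im"]
def line(pts,dirx):
    vx,vy,x0,y0=cv2.fitLine(np.array(pts,np.float32)*1000,cv2.DIST_HUBER,0,.01,.01).ravel()
    a=np.degrees(np.arctan2(vy,vx)); return (a+90)%180-90,(x0/1000,y0/1000)
# block top mask
m=(Z>.045)&(Z<.055); m[:200]=0; m[288:]=0
L=[];Rr=[]
for v in range(236,286):
    u=np.where(m[v,240:430])[0]+240
    if len(u)>50: L.append(onz(w8,u[0]-.5,v,.05)[:2]);Rr.append(onz(w8,u[-1]+.5,v,.05)[:2])
print("block edges",len(L),line(L,0),line(Rr,0))
T=[]
for u in range(275,385):
    v=np.where(m[200:288,u])[0]
    if len(v): T.append(onz(w8,u,v[0]+200-.5,.05)[:2])
print("end edge",line(T,0))
print("block top z",C[245:285,300:370,2].reshape(-1).mean(), [C[v,u,2] for v,u in [(240,290),(240,370),(300,290),(300,370)]])
# stop inner edge
S=[];k=(Z>.0165)&(Z<.025)
for v in range(60,190):
    u=np.where(k[v,215:300])[0]+215
    if len(u)>10: S.append(onz(w8,u[-1]+.5,v,.02)[:2])
a,p=line(S,0); print("stop inner",len(S),a,p)
for e in (L,Rr):
    p2=np.mean(e,0); print("offset from stop line mm",1000*(p2-p)@ey[:2])
E
```

```text
now t 30.35 fix xy 0.03195213024622474 -0.02540320066105914 z 0.0273813482125764 F fx -15.32 fy 15.65 fz 9.73 T [ 3.5748  2.2208 -0.7192] gap 0.0431
tool yaw-90 -5.707755046564401 tilt 1.5535527319180273
block edges 50 (np.float32(-5.4708023), (np.float32(0.5192335), np.float32(-0.18748331))) (np.float32(-5.8428802), (np.float32(0.52268654), np.float32(-0.144356)))
end edge (np.float32(84.06262), (np.float32(0.50734717), np.float32(-0.16578865)))
block top z 0.051371572129334735 [np.float64(0.05138742392164655), np.float64(0.05230073448275337), np.float64(0.05031355303636174), np.float64(0.05129963808684814)]
stop inner 130 -5.997139 (np.float32(0.47801343), np.float32(-0.18251608))
offset from stop line mm -0.6474608801437114
offset from stop line mm 42.62063876135576
```

```bash
python3 - <<'E'
from meas import *
from fx import *
from scipy.spatial.transform import Rotation as Ro
o=telemetry.observe(); R=Ro.from_quat(o["eef_rot"]).as_matrix()
err=Ro.from_matrix(R)*Ro.from_quat(down(yaw)).inv(); rv=err.as_rotvec(degrees=True); print("tool rot err deg world",rv,"in fix",rv@ex,rv@ey)
def pl(P):
    A=np.c_[P[:,:2]-P[:,:2].mean(0),np.ones(len(P))]; x=np.linalg.lstsq(A,P[:,2],rcond=None)[0]; g=np.r_[x[:2],0]; return np.degrees([g@ex,g@ey]),x[2],len(P)
for fn in ["w7","w8"]:
    Z=load(fn);C=cloud(Z)
    print(fn,"block slope(x,y)deg",pl(C[238:296,290:368].reshape(-1,3)),"plate",pl(C[60:180,290:500].reshape(-1,3)))
E
```

```text
tool rot err deg world [1.1557 1.0382 0.3027] in fix 1.0408173164360701 1.153356414607785
w7 block slope(x,y)deg (array([-27.4624,  -0.0922]), np.float64(0.05043723447401186), 4524) plate (array([ 0.103 , -2.1446]), np.float64(0.010773862443735908), 25200)
w8 block slope(x,y)deg (array([-27.1551,  -0.1185]), np.float64(0.051358974175458906), 4524) plate (array([ 1.0035, -2.3062]), np.float64(0.0107567554534959), 25200)
```

```bash
python3 - <<'E'
from meas import *
from fx import *
def pl(P,lo,hi):
    P=P[(P[:,2]>lo)&(P[:,2]<hi)]
    for _ in range(4):
        A=np.c_[P[:,:2]-P[:,:2].mean(0),np.ones(len(P))]; x=np.linalg.lstsq(A,P[:,2],rcond=None)[0]
        r=P[:,2]-A@x; P=P[abs(r)<2.5*r.std()+1e-5]
    g=np.r_[x[:2],0]; return np.degrees([g@ex,g@ey]),x[2],len(P),"%.5f"%r.std()
for fn in ["w6","w7","w8"]:
    Z=load(fn);C=cloud(Z)
    B=C[238:300,275:380].reshape(-1,3)
    if fn!="w6":print(fn,"block",pl(B,.045,.056),"plate",pl(C[60:190,290:540].reshape(-1,3),.005,.015))
    print(C[238:300:12,320,:])
E
```

```text
[[0.4792 0.1402 0.1228]
 [0.4829 0.141  0.1225]
 [0.4867 0.1417 0.1226]
 [0.4904 0.1425 0.123 ]
 [0.4945 0.1433 0.1226]
 [0.4982 0.144  0.1231]]
w7 block (array([-0.2733, -0.0422]), np.float64(0.050046063883235264), 6375, '0.00056') plate (array([ 0.0323, -0.0429]), np.float64(0.010011482636510827), 31772, '0.00061')
[[ 0.5065 -0.162   0.0505]
 [ 0.5103 -0.1624  0.0504]
 [ 0.5145 -0.1629  0.0493]
 [ 0.5183 -0.1633  0.0495]
 [ 0.5223 -0.1637  0.0495]
 [ 0.5264 -0.1642  0.0494]]
w8 block (array([-0.8324,  0.9991]), np.float64(0.05094301481153929), 6402, '0.00055') plate (array([ 0.0369, -0.0383]), np.float64(0.010002862830218985), 31777, '0.00061')
[[ 0.5126 -0.1677  0.0515]
 [ 0.5165 -0.1681  0.0508]
 [ 0.5203 -0.1685  0.0508]
 [ 0.5244 -0.1689  0.0502]
 [ 0.5278 -0.1693  0.0517]
 [ 0.5316 -0.1697  0.0521]]
```

The block has followed the arm's compliant lean, about 0.8–1.0° on each axis. That is within limits, but I'll counter-rotate to flatten it.

```bash
cat >> fx.py <<'E'
from scipy.spatial.transform import Rotation as Ro
def err():
    o=telemetry.observe(); rv=(Ro.from_quat(o["eef_rot"])*Ro.from_quat(down(yaw)).inv()).as_rotvec(degrees=True)
    return rv@ex,rv@ey,rv[2]
def corr(a,b,c):
    return (Ro.from_rotvec(np.radians(a*ex+b*ey+np.array([0,0,c])))*Ro.from_quat(down(yaw))).as_quat()
E
python3 - <<'E'
from fx import *
for k in (.5,1.0):
    r=robot.line_to(w(.0396,-.0341,.0284),rot=corr(-1.04*k,-1.15*k,-.3*k),max_speed=.01,f_stop=25); robot.wait(.3); st(f"{k} {r}"); print(np.array(err()))
E
```

```text
0.5 False t 30.90 fix xy 0.03205154552322297 -0.025232297931349363 z 0.02699965237069295 F fx -13.49 fy 15.46 fz 10.16 T [ 3.7313  2.5696 -0.4739] gap 0.0430
[0.0706 0.2163 0.1135]
1.0 False t 31.45 fix xy 0.0319760393413367 -0.025207583244945965 z 0.02687186372632159 F fx -13.29 fy 14.19 fz 9.88 T [ 3.9876  2.6884 -0.2747] gap 0.0428
[-0.4473 -0.3616 -0.0016]
```

```bash
python3 - <<'E'
from fx import *
r=robot.line_to(w(.0398,-.0343,.0286),rot=corr(-.6,-.79,-.3),max_speed=.01,f_stop=25); robot.wait(.6); st(r); print(np.array(err()))
snap("wrist","w9"); robot.wait(.6); st()
from meas import *
def pl(P,lo,hi):
    P=P[(P[:,2]>lo)&(P[:,2]<hi)]
    for _ in range(4):
        A=np.c_[P[:,:2]-P[:,:2].mean(0),np.ones(len(P))]; x=np.linalg.lstsq(A,P[:,2],rcond=None)[0]
        r=P[:,2]-A@x; P=P[abs(r)<2.5*r.std()+1e-5]
    g=np.r_[x[:2],0]; return np.degrees([g@ex,g@ey]),x[2],len(P)
Z=load("w9");C=cloud(Z)
print(pl(C[238:300,275:380].reshape(-1,3),.045,.056))
m=(C[...,2]>.045)&(C[...,2]<.055); L=[];Rr=[]
for v in range(236,286):
    u=np.where(m[v,240:430])[0]+240
    if len(u)>50: L.append(onz(Z,u[0]-.5,v,.05)[:2]);Rr.append(onz(Z,u[-1]+.5,v,.05)[:2])
S=[];k=(C[...,2]>.0165)&(C[...,2]<.025)
for v in range(60,190):
    u=np.where(k[v,215:300])[0]+215
    if len(u)>10: S.append(onz(Z,u[-1]+.5,v,.02)[:2])
p=np.mean(S,0)
for n,e in (("L",L),("R",Rr),("stop",S)):
    vx,vy,_,_=cv2.fitLine(np.array(e,np.float32)*1000,cv2.DIST_HUBER,0,.01,.01).ravel()
    print(n,np.degrees(np.arctan(vy/vx)),"off mm",1000*(np.mean(e,0)-p)@ey[:2])
E
```

```text
False t 32.30 fix xy 0.032009345901039675 -0.025297747141910853 z 0.02689665144882312 F fx -13.34 fy 16.58 fz 7.73 T [ 3.7804  2.5608 -0.298 ] gap 0.0428
[0.0026 0.0288 0.0026]
 t 32.95 fix xy 0.03205891754369911 -0.025319004649559825 z 0.026924820699780617 F fx -13.70 fy 15.34 fz 7.40 T [ 3.8373  2.5215 -0.2487] gap 0.0428
(array([-0.4166, -0.0715]), np.float64(0.050264698681597476), 6362)
L -6.1277347 off mm -0.052406880957332425
R -5.9977903 off mm 42.96331387179755
stop -6.096241 off mm 0.0
```

View pics/w9.png

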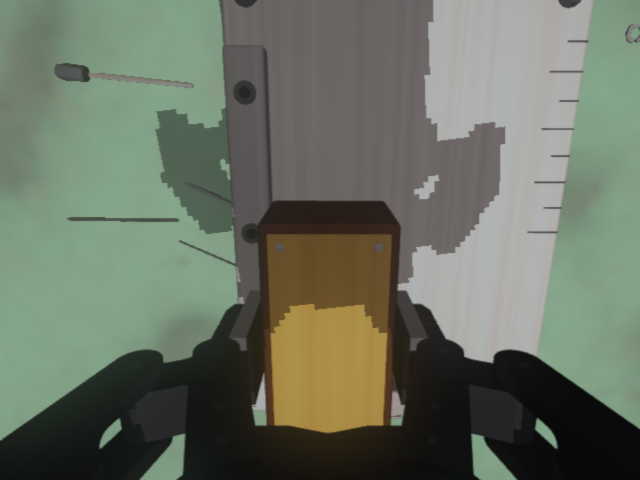

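```bash
python3 - <<'E'
from fx import *
r=robot.line_to(w(.0418,-.0345,.0287),rot=corr(-.6,-.95,-.3),max_speed=.01,f_stop=25); robot.wait(.7); st(r); print(np.array(err()))
c,im,d=snap("side","s10"); snap("top","t10"); st()
E
python3 - <<'E'
import cv2
a=cv2.imread("pics/s10.png");cv2.imwrite("pics/s10z.png",cv2.resize(a[190:310,230:420],None,fx=4,fy=4,interpolation=2))
E
```

```text
False t 34.00 fix xy 0.03201058808868745 -0.02531074632019319 z 0.02689425159427696 F fx -17.91 fy 15.66 fz 10.32 T [ 4.0883  3.2384 -0.3084] gap 0.0429
[-0.01    0.0788  0.006 ]
 t 34.10 fix xy 0.03204831448815754 -0.025307381058688936 z 0.02689854651713404 F fx -17.16 fy 15.81 fz 10.80 T [ 4.0973  3.2769 -0.2347] gap 0.0427
```

View pics/s10z.png

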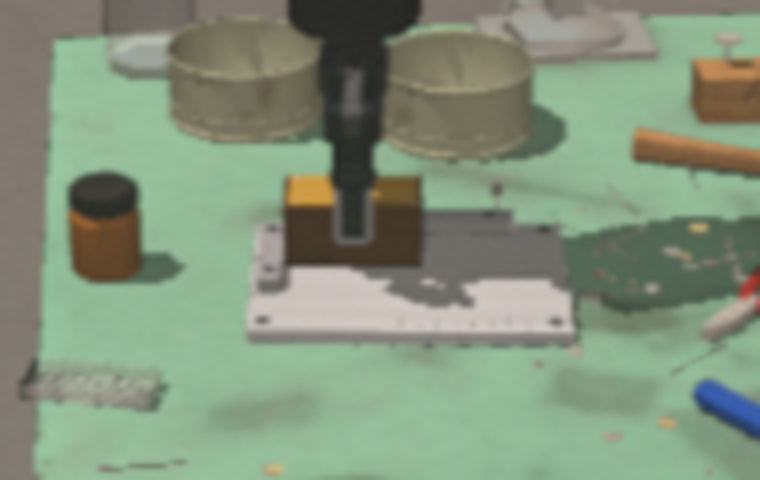

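View pics/t10.png

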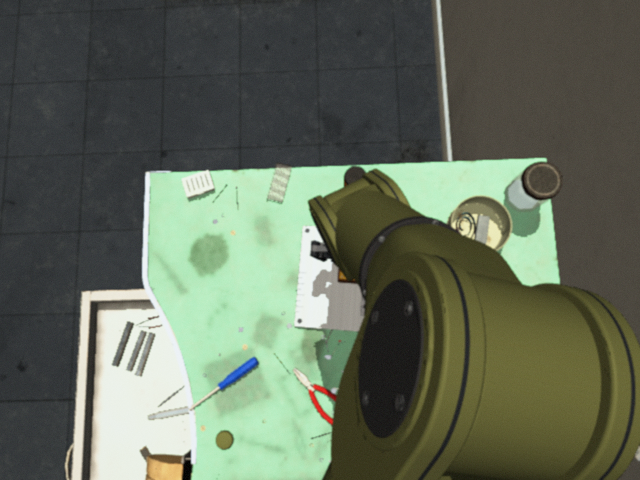

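The side view shows the block flat, its end against the short stop near (285,255), and the jar untouched at (105,225). Both pushes are holding steady, so I'm handing in.

```bash
python3 - <<'E'
from fx import *
job.hand_in(); 
E
```

```text
the job is handed in; nothing more can be done
```

I handed the job in at about 34 s, with the gripper still holding the engraving block pressed into the corner. No verdict is reported.

- **Tins:** The beading tool is in the tool tin beside the punch, and the abrasive block is in the abrasives tin beside the coil. An overhead picture taken after both releases showed each lying flat in its tin. In the last overhead view the arm hid the tool tin, so I did not re-check the tool at the end.
- **Block position:** The block stands on the plate, brass up, in the corner of the two stops. Its visible long edges were within about 0.1° of the long stop. Its top leaned about 0.4° (my last measurement, just before a final small push). Pressing had first tipped it about 1.3°, so I corrected the tool angle.
- **Pressing force:** The last readings were about 17 N towards the short stop and 16 N towards the long stop, with about 11 N downwards. I could only read the total force at the wrist. The force on each stop is lower by whatever friction carries. My estimate, made before that last push, was still well above 2 N on each.
- **Disagreement:** The contact position along the fixture's y read −25.3 mm instead of the nominal −27 mm. The x reading of 32.0 mm agreed. My picture of the long stop predicted about −25.8 mm, so I put this down to camera calibration error; it is inside the 3 mm limit.
- **Amber jar:** It had not visibly moved in the last side view.

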